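# Refit the geared carousel on the sample mixer

## Robot

A 6-joint arm with a two-finger parallel gripper is mounted at the origin on a cart in front of the work surface, level with it; the furniture and walls round the work are solid. World frame = base frame: x ahead of the robot, y to its left, z up, the work surface at z = 0. Lengths are in mm, angles in rad, forces in N, time in s.
With the tool pointing down it reaches from about 225 to 725 mm from the base axis. Payload 3.1 kg.
Tool frame: the origin (TCP) lies between the finger pads; the fingertips stand 14 mm ahead of it and the grasp point (between the pads) lies 5 mm behind it; z points along the fingers, y is the line along which they close (so a half turn about z gives the same grasp; the last joint's range is limited). The gripper opens to 85 mm and grips with 20 to 120 N. Pads are 22 mm wide; open, the fingers measure 114 mm over their backs; the gripper's body (76 mm by 85 mm) begins 54 mm behind the grasp point. The pads swing forward as they close: fully open they stand 13 mm farther back than shut.
Start: joints at [-1.449, 0.048, 0.099, 1.622, 0, 1.443], TCP at [129.77, -508.701, 245.312] pointing down, gripper open.
Joint ranges: [-2.91, 2.91], [-0.99, 1.94], [-1.21, 1.42], [-2.12, 2.29], [-1.49, 1.47], [-3.14, 3.14]. Speed limits (rad/s): [2.79, 2.79, 3.14, 3.14, 3.14, 3.14].

## Interface

Orientations are given as a unit quaternion [x, y, z, w].
In Python, from cell import manip gives the robot as it stands.
- The arm moves only by the tool step_arm, never from a script. Its argument "steps" is a list of rows, each a list of 5 numbers: the shift along the tool's x, y, z in parts of the range, where 1.0 means 60 cm, then the turn about the tool's z in shares of 4 rad (1.0 is 4 rad), then the opening, from 0 (shut) to 1 (fully open). A call has 1 to 12 rows; each row is the pose to reach, as a shift and turn from the pose commanded when the call began, along the tool's axes at that moment; what a row does not reach only later rows make up. A row lasts 1/12 s, in which the tool goes at most 41.7 mm and 7.16 degrees, less where a joint would pass 70% of its speed; a pose out of reach is approached as far as the arm can. Shift and turn numbers lie between -1 and 1, and a call with a number outside is refused. A call with a gripper value outside its range is refused whole. The fingers move at their own pace and stop on an object; the grip force is fixed at half the most. Time passes only in rows, so rows that repeat a pose let the fingers close. It gives the time, the measured TCP pose, the force, the opening and the grip force at its end, in the units of the state.
- manip.get_obs(): the state, without advancing time (a new reading comes with each control period).
- manip.get_image(name): name is "scene" or "top" or "wrist"; returns a dict with "img" (384x512x3 uint8, red, green, blue), "fov_y" (degrees; the focal length in pixels is half the picture's height over the tangent of half this angle, whatever the lens; pixels are square), "cx", "cy" (the principal point, pixels), "k1" (the pictures are not rectified: a ray, as slopes to the right and down, at radius r is drawn at 1 + k1 r^2 times it, then the intrinsics apply), "rvec" (rotation vector, rad) and "tvec" (3), from world to camera coordinates, as OpenCV has them. Camera axes: x right, y down, z forward; pixel columns grow to the right and rows downward; lengths in mm; the calibration is good to about 2 mm. A picture is of the moment at which its call begins. There is no depth.
- manip.job_done(): hands the job in; it is judged then, once.
The state is a dict: "time_s": time; "qpos": joint angles; "qd": joint speeds; "joint_torque": joint torques, N m; "tool_pos": TCP position; "eef_rot": TCP orientation; "force": force on the tool from outside, world axes, zero at the start; "torque": the same for the moment, N m; "grip_width": opening from 0.0 (shut) to 1.0 (fully open); "grip_force": force on a finger pad.
Only numpy, scipy, OpenCV 4.12 (cv2) and the standard library are available. Lean on these libraries where they do the work, as an engineer would, in place of code of your own. Each camera call takes 0.05 s, during which the arm holds its last target. There are 200 camera calls.

## Task

Put the blue toothed carousel back on the mixer's spindle: lower it gently, rocking it a little about its axis until its teeth slip between those of the orange drive gear and it sits flat, fully home. Then let go of it and swing the wire bail forward over it until it lies fully down. Do not shift or knock over the other things on the trolley.

Things in the scene. Friction and masses are not known exactly. Their poses are not given: they have to be found in the camera images.
- carousel: loose blue gear wheel, 0.22 to 0.45 kg, 124 mm over 14 even teeth, one along its +x; disc and teeth 18 thick (z 0 to 18). Origin: centre of underside, z up. White grip bar on a 45 mm hub: 40 mm along the wheel's x, 20 wide along its y, z 30 to 71. Blind bore from below, 28 wide, 27 deep. Starts flat on the trolley, any yaw; any yaw that meshes will do.
- drive_gear: orange gear, 10 even teeth, one along its +x, 92 mm over teeth; fixed, cannot turn. Origin: centre of underside on the mixer's top; teeth z 2 to 20. 98 mm from the spindle along the mixer's +y (pitch radii 40 and 57). In mesh a gap between carousel teeth faces a drive tooth (or the reverse); play about 5 degrees of carousel turn. Where tooth meets tooth the carousel stays up to 18 mm too high.
- mixer: white mixer housing, 160 x 230 x 30 mm, fixed to the trolley. Origin: under the spindle axis, at the trolley's top; the housing reaches x -72 to 88, y -75 to 155 mm; +x away from the robot at yaw 0.
- spindle (a point): centre of the steel seat, 32 mm above the trolley, where the carousel's underside rests when home. The 25 mm spindle with tapered top rises 26 mm above this point, so it enters the bore 8 mm before the teeth meet the drive gear's. Axes as the mixer.
- bail (a joint): angle of the U-shaped steel wire bail: 0 down, level over the carousel (end stop); 1.57 upright; starts leaning back at 2.0 to 2.3. Stiff hinge (about 1 N at the bar), stays where left. Arms 8 mm thick at mixer y +37 and -37 mm pass either side of the grip bar at any carousel yaw. It cannot go fully down while the carousel sits high.
- bail_bar (a point): middle of the bail's cross bar, 130 mm from the hinge: a red sleeve 11 mm thick, 44 mm long along the mixer's y. At angle q it lies at mixer x = 70 - 130 cos q, z = 58 + 130 sin q (mm).
- bail_hinge (a point): middle of the bail's hinge line, which runs along the mixer's y, at mixer x 70, z 58 mm.
- brown_bottle: bystander: brown bottle with a blue cap, 60 mm across, 155 tall (mm); origin under its centre. Leave it alone.
- needle_box: bystander: white and orange carton, 62 x 105 x 41 (mm); origin under its centre. Leave it alone.
- slide_box: bystander: teal and white carton, 36 x 90 x 59 (mm); origin under its centre. Leave it alone.
- stain_jar: bystander: clear jar of blue stain with a black lid, 53 across, 99 tall (mm); origin under its centre. Leave it alone.
- stain_jar_2: bystander: clear jar of violet stain with a black lid, 53 across, 99 tall (mm); origin under its centre. Leave it alone.
- swab_pot: bystander: clear pot of cotton swabs, 62 across, 93 tall (mm); origin under its centre. Leave it alone.
- tape_blue: bystander: roll of blue tape, 60 across, 18 tall (mm); origin under its centre. Leave it alone.
- timer: bystander: white timer with three buttons, 57 x 61 x 19 (mm); origin under its centre. Leave it alone.
Mind the look-alikes: they are no part of the job. Of the things like the carousel, leave any that is black; of the rest the larger one is meant.

How it is judged:
By the outcome, as a careful person would: the job done as asked, in the order asked, and still so for the second after the job is handed in, with the robot touching nothing.
It also fails if it takes over 58 s, if anything falls off the work surface, if the arm or the gripper's body presses on something with over 40 N, if the wrist force passes 120 N, or if a joint passes its speed limit or range.

## Working session

There is one attempt and no reset: what is moved stays moved. The work goes in short steps, Python scripts to look and compute and a tool call to move; the robot and the scene stay as the last step left them, time stands still between calls to the robot, and variables do not carry over. Pictures are saved under pics/ and viewed, at most 10 in all, crops included, and the job is handed in when it is done.

Besides the shell and the picture viewer there is one more tool, called after "Emit:" by a JSON object that holds its "method" and its "body". step_arm: Moves the arm, as the interface text tells. Its arguments: {"type":"object","properties":{"steps":{"type":"array"}},"required":["steps"]}

```bash
mkdir -p pics
cat > h.py <<'E'
import numpy as np, cv2, pickle
from cell import manip
def snap(n,tag):
    d=manip.get_image(n); pickle.dump(d,open(f'pics/{tag}.pkl','wb'))
    cv2.imwrite(f'pics/{tag}.png',d['img'][:,:,::-1]); return d
def load(tag): return pickle.load(open(f'pics/{tag}.pkl','rb'))
def cam(d):
    f=d['img'].shape[0]/2/np.tan(np.radians(d['fov_y'])/2)
    return f,cv2.Rodrigues(np.array(d['rvec'],float))[0],np.array(d['tvec'],float)
def ray(d,u,v):
    f,R,t=cam(d); p=np.array([(u-d['cx'])/f,(v-d['cy'])/f]); q=p.copy()
    for _ in range(20): q=p/(1+d['k1']*(q@q))
    return -R.T@t, R.T@np.array([q[0],q[1],1])
def atz(d,u,v,z):
    o,r=ray(d,u,v); return o+r*(z-o[2])/r[2]
def proj(d,P):
    f,R,t=cam(d); c=R@np.array(P,float)+t; s=c[:2]/c[2]; s=s*(1+d['k1']*(s@s))
    return s*f+[d['cx'],d['cy']]
E
python3 - <<'E'
from h import *
a=snap('scene','s0');b=snap('top','t0')
for d,n in((a,'s0b'),(b,'t0b')):
    cv2.imwrite(f'pics/{n}.png',cv2.resize(d['img'][:,:,::-1],(800,600),interpolation=cv2.INTER_CUBIC))
    print(d['fov_y'],d['cx'],d['cy'],d['k1'],ray(d,256,192))
print(manip.get_obs())
E
```

```text
44.54695756995173 254.05017066116758 192.62084255825414 -0.0547964628792717 (array([160.47067732, 558.40168083, 916.2971724 ]), array([ 0.33898265, -0.55271882, -0.76132236]))
57.14648460467946 252.71127685304896 190.79140831084663 -0.1082400878714853 (array([336.6402544 , -42.919218  , 926.55298063]), array([ 0.21882475, -0.02498389, -0.9754949 ]))
{'time_s': 0.1, 'qpos': array([-1.44880007e+00,  4.87076378e-02,  9.77139816e-02,  1.62202066e+00,
        1.22324548e-05,  1.44300624e+00]), 'qd': array([ 0.00044585, -0.00065968,  0.00298138, -0.00058772, -0.00046469,
        0.00260244]), 'joint_torque': array([ 3.58627694e-03, -3.39852118e+01,  3.20934498e+01,  1.57591392e-02,
       -2.26480006e-04, -1.90356722e-06]), 'tool_pos': array([ 129.7081615 , -508.16398397,  244.19778579]), 'eef_rot': array([ 9.92210371e-01,  1.24568657e-01,  9.32885174e-06, -1.10897135e-03]), 'force': array([ 0.08440467,  0.38788817, -1.18204552]), 'torque': array([ 0.01945255, -0.01129688,  0.02477858]), 'grip_force': 0.0, 'grip_width': 1.0003221361237147}
```

View pics/t0b.png

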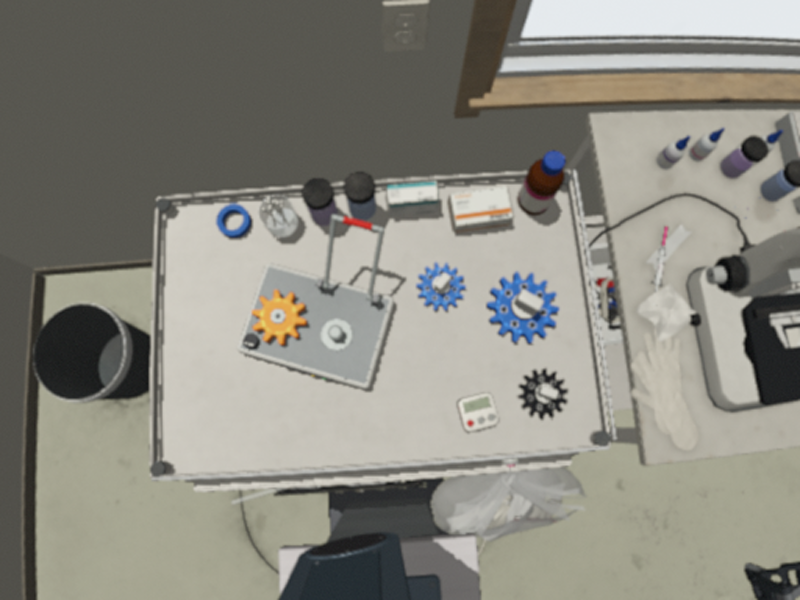

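View pics/s0b.png

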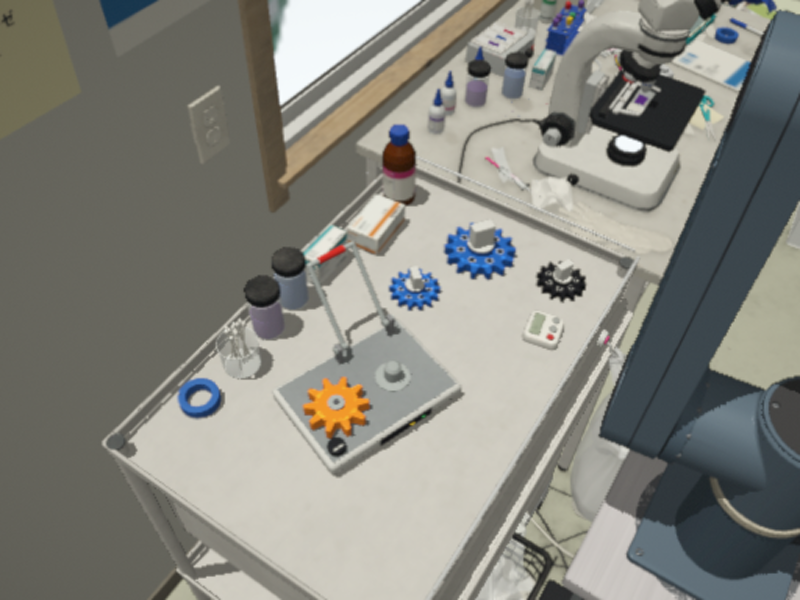

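The top view (800x600 scale) shows three wheels: large blue at (522,307), small blue at (441,287) and black at (543,393). I pick the large blue one. The mixer is around (320,325), its orange gear at (278,317), the spindle at (337,334), and the bail's red sleeve at (357,223). Next I'll check close crops.

Run:
```python
from h import *
d=load('t0')['img'][:,:,::-1]
a=cv2.resize(d[165:228,302:365],(400,400),interpolation=cv2.INTER_CUBIC) # scale 6.349
b=cv2.resize(d[130:255,150:260],(528,600),interpolation=cv2.INTER_CUBIC) #4.8
im=np.zeros((600,800,3),np.uint8); im[:268,:268]=cv2.resize(a,(268,268)); im[:,272:]=b
s=load('s0')['img'][:,:,::-1]; 
im[272:540,:268]=cv2.resize(s[128:188,275:335],(268,268),interpolation=cv2.INTER_CUBIC)
cv2.imwrite('pics/c1.png',im)
```

```text
(no output)
```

View pics/c1.png

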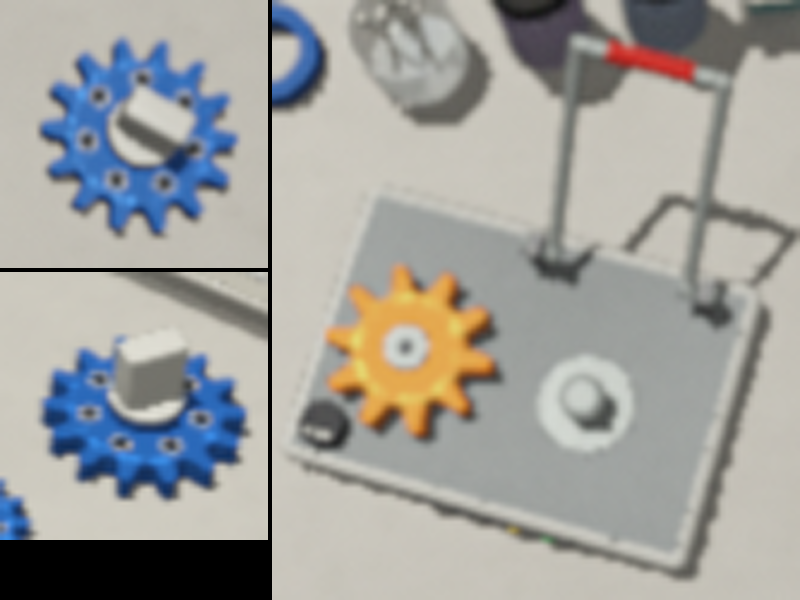

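The upper-left crop confirms it: the large blue wheel with a white bar and hub, 14 teeth. Its bar top is near crop (158,117). In the right crop the seat ring centre is (585,402), the gear hub (407,347), the sleeve (650,61), and the housing corners (290,452), (690,570), (380,190), (762,295). I'll fit the poses now.

```bash
cat > fit.py <<'E'
from h import *
from scipy.optimize import minimize
def outline(x,y,yaw,n,ro,rr,z):
    a=np.linspace(0,2*np.pi,n*12,endpoint=False); c=np.cos(n*a)
    r=rr+(ro-rr)*np.clip(.5+c*.9,0,1)
    return np.c_[x+r*np.cos(a+yaw),y+r*np.sin(a+yaw),np.full_like(a,z)]
def sil(d,x,y,yaw,n,ro,rr,zs,box,S=8):
    m=np.zeros(((box[3]-box[1])*S,(box[2]-box[0])*S),np.uint8)
    for z in zs:
        p=np.array([proj(d,q) for q in outline(x,y,yaw,n,ro,rr,z)])
        cv2.fillPoly(m,[np.int32(((p-box[:2]+.5)*S)*16)],255,shift=4)
    return cv2.resize(m,None,fx=1/S,fy=1/S,interpolation=cv2.INTER_AREA)/255.
def fit(ds,masks,boxes,x0,n,ro,rr,zs):
    def cost(p):
        return sum(((sil(d,p[0],p[1],p[2]/30,n,ro,rr,zs,b)-m)**2).sum() for d,m,b in zip(ds,masks,boxes))
    best=min((minimize(cost,[x0[0],x0[1],30*k*2*np.pi/n/4],method='Nelder-Mead',options=dict(initial_simplex=[[x0[0]+i,x0[1]+j,30*(k*2*np.pi/n/4)+l] for i,j,l in((0,0,0),(4,0,0),(0,4,0),(0,0,3))],maxiter=120)) for k in range(4)),key=lambda r:r.fun)
    return best.x[:2],np.degrees(best.x[2]/30),best.fun
def colmask(d,kind,b,fill=True):
    h=cv2.cvtColor(d['img'],cv2.COLOR_RGB2HSV)[b[1]:b[3],b[0]:b[2]]
    lo,hi=((98,110,40),(125,255,255)) if kind=='b' else ((8,130,90),(25,255,255))
    m=cv2.inRange(h,lo,hi)
    cs=cv2.findContours(m,cv2.RETR_EXTERNAL,cv2.CHAIN_APPROX_NONE)[0]
    c=max(cs,key=cv2.contourArea); o=np.zeros_like(m); cv2.drawContours(o,[c],-1,1,-1); return o.astype(float)
E
python3 - <<'E'
from fit import *
t,s=load('t0'),load('s0')
o=lambda x,y:(150+(x-272)/4.8-.4,130+y/4.8-.4)
print('seat',atz(t,*o(585,402),32),'tip',atz(t,*o(582,397),58))
for p in((290,452),(690,570),(380,190),(762,295)): print('corner',atz(t,*o(*p),30))
bt=(305,165,365,228); bs=(278,130,336,184)
for ds,bx in(([t],[bt]),([s],[bs]),([t,s],[bt,bs])):
    print('car',fit(ds,[colmask(d,'b',b) for d,b in zip(ds,bx)],bx,atz(t,334,198,9)[:2],14,62,51,[0,9,18]))
bt=(155,180,205,225); bs=(188,235,242,285)
for ds,bx in(([t],[bt]),([s],[bs]),([t,s],[bt,bs])):
    print('drv',fit(ds,[colmask(d,'o',b) for d,b in zip(ds,bx)],bx,atz(t,*o(407,347),42)[:2],10,46,33,[32,41,50]))
c=lambda x,y:(302+x/268*63-.4,165+y/268*63-.4)
print('bar corners', [atz(t,*c(*p),71)[:2].round(1) for p in((135,87),(197,123),(182,146),(118,112))])
# sleeve by both cams: triangulate
u=o(650,61); print('sleeve ray',u); o1,r1=ray(t,*u); o2,r2=ray(s,332*.64,255*.64)
A=np.c_[r1,-r2]; k=np.linalg.lstsq(A,o2-o1,rcond=None)[0]; print(o1+r1*k[0],o2+r2*k[1])
for n,u,v in(('tip s',392,367),): print(n,atz(s,u*.64,v*.64,58))
E
```

```text
seat [488.52918197  43.77036894  32.        ] tip [486.85013658  42.68839474  58.        ]
corner [472.28570484 204.08407358  30.        ]
corner [395.77747991  -6.89472499  30.        ]
corner [615.30995949 152.46853125  30.        ]
corner [541.04768591 -54.82765115  30.        ]
car (array([ 517.14531509, -274.4035483 ]), np.float64(4.554340784372282), np.float64(250.10462129950017))
car (array([ 514.76876477, -276.7690188 ]), np.float64(5.023870381238201), np.float64(441.3207535563245))
car (array([ 514.658844  , -275.01940593]), np.float64(4.161304948530582), np.float64(698.8989773164168))
drv (array([520.0646867 , 134.76159778]), np.float64(3.2115919503190256), np.float64(104.440061514802))
drv (array([518.55992984, 135.80921662]), np.float64(4.135921106002948), np.float64(85.8317723952326))
drv (array([519.13924094, 135.00163779]), np.float64(4.121197041432794), np.float64(196.41520953479431))
bar corners [array([ 532.9, -260.1]), array([ 508.7, -294.4]), array([ 495.6, -283.7]), array([ 518.6, -248.2])]
sleeve ray (228.35, 142.30833333333334)
[630.55333517  -7.24255013 159.45443123] [625.2636352   -8.77032514 157.35663306]
tip s [483.51087598  47.01732853  58.        ]
```

Picked poses:
- **Carousel:** about (515.5, -274.5), bar yaw about 56°.
- **Spindle:** about (486.8, 43), mixer yaw about -19.8°.
- **Gear check:** 97 mm from the spindle, against 98 given.
- **Bail:** q about 2.26.
- **Meshing yaw:** about 53°, modulo 25.7°.

I'll move above the carousel now.

The manual's scale: shifts go in shares of 60 cm and turns go in shares of 4 rad. Converting my numbers, 432 mm is 0.72, -131 mm is -0.2183, -41.6 degrees is -0.1815.

Emit:
{"method": "step_arm", "body": {"steps": [[0.06,-0.0183,0,-0.0153,1],[0.12,-0.0367,0,-0.0305,1],[0.18,-0.055,0,-0.0458,1],[0.24,-0.0733,0,-0.0611,1],[0.3,-0.0917,0,-0.0764,1],[0.36,-0.11,0,-0.0916,1],[0.42,-0.1283,0,-0.1069,1],[0.48,-0.1467,0,-0.1222,1],[0.54,-0.165,0,-0.1374,1],[0.6,-0.1817,0,-0.1527,1],[0.66,-0.2,0,-0.168,1],[0.72,-0.2183,0,-0.1815,1]]}}

```text
time_s: 1.1
tool_pos: [517.2, -273.5, 244.6]
eef_rot: [0.883, 0.47, -0.0, -0.0]
force: [-0.0, -1.1, 0.6]
grip_width: 1.0
grip_force: 0.0
```

Emit:
{"method": "step_arm", "body": {"steps": [[0,0,0,0,1],[0,0,0,0,1],[0,0,0,0,1]]}}

```text
time_s: 1.35
tool_pos: [515.6, -274.9, 244.6]
eef_rot: [0.883, 0.469, -0.001, -0.001]
force: [-0.3, -1.3, 0.2]
grip_width: 1.0
grip_force: 0.0
```

```bash
cat >> h.py <<'E'
from scipy.spatial.transform import Rotation as Ro
def pose():
    o=manip.get_obs(); R=Ro.from_quat(o['eef_rot']).as_matrix()
    return o,R,np.degrees(np.arctan2(R[1,0],R[0,0]))
def rel(p,yaw=None):
    o,R,y=pose(); s=R.T@(np.array(p)-o['tool_pos'])
    print('t',round(o['time_s'],2),'pos',o['tool_pos'].round(1),'yaw',y.round(2),'shift',s.round(1),'turn',None if yaw is None else (y-yaw).round(2))
E
python3 - <<'E'
from fit import *
rel((515.5,-274.5,150),55.9)
w=snap('wrist','w1'); print(w['fov_y'],[proj(w,(515.5,-274.5,z)) for z in(18,71)])
cv2.imwrite('pics/w1b.png',cv2.resize(w['img'][:,:,::-1],(800,600)))
E
```

```text
t 1.35 pos [ 515.6 -274.9  244.6] yaw 55.92 shift [ 0.3 -0.1 94.6] turn 0.02
65.8600158592706 [array([257.55284519, 164.90009005]), array([257.47125751, 174.58674283])]
```

View pics/w1b.png

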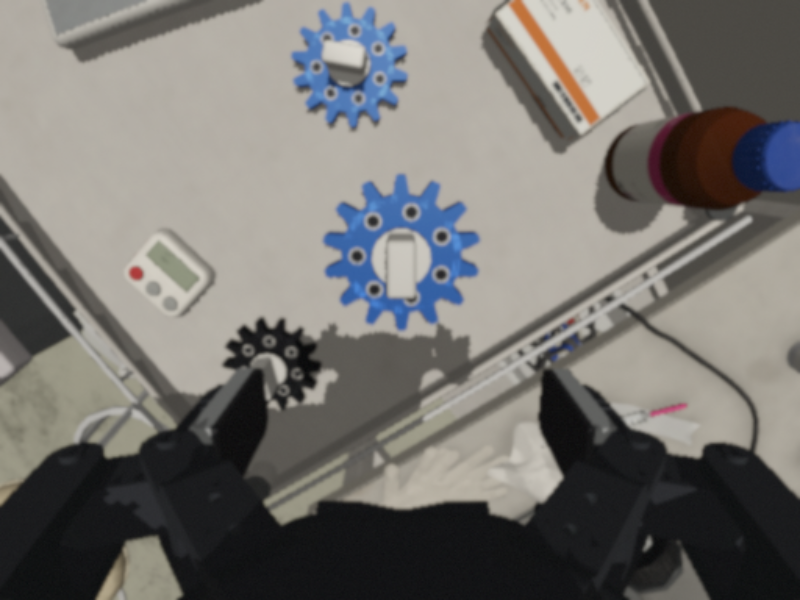

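The wrist view shows the large blue wheel centred near (401,252), with its bar pointing straight up the image at (401,265). The grip is well aligned. I'll refine the centre by fitting.

Run:
```python
from fit import *
w=load('w1'); b=(203,108,311,215); m=colmask(w,'b',b)
print(fit([w],[m],[b],(515.5,-274.5),14,62,50,[0,9,18]),m.sum())
x=lambda u,v:atz(w,u*.64-.2,v*.64-.2,71)[:2].round(1)
print('bar far end?',x(388,297),x(416,297),x(388,240),x(416,240))
```

```text
(array([ 514.99552602, -273.20983407]), np.float64(4.7354345102628), np.float64(974.0596693579391)) 5707.0
bar far end? [ 498.  -282.7] [ 513.7 -293.3] [ 520.  -250.7] [ 535.2 -261. ]
```

In the tool's units: 194.6 mm is 0.3243, 1.4 mm is 0.0023.

Emit:
{"method": "step_arm", "body": {"steps": [[0.0017,-0.0017,0.0583,0,1],[0.0023,-0.0022,0.1167,0,1],[0.0023,-0.0022,0.175,0,1],[0.0023,-0.0022,0.2333,0,1],[0.0023,-0.0022,0.2833,0,1],[0.0023,-0.0022,0.3083,0,1],[0.0023,-0.0022,0.3243,0,1],[0.0023,-0.0022,0.3243,0,0],[0.0023,-0.0022,0.3243,0,0],[0.0023,-0.0022,0.3243,0,0],[0.0023,-0.0022,0.3243,0,0],[0.0023,-0.0022,0.3243,0,0]]}}

```text
time_s: 2.4
tool_pos: [516.9, -274.1, 52.9]
eef_rot: [0.883, 0.469, 0.001, 0.002]
force: [-0.4, 0.2, -0.2]
grip_width: 0.297
grip_force: 0.0
```

In the tool's units: -130 mm is -0.2167, -110 mm is -0.1833.

Emit:
{"method": "step_arm", "body": {"steps": [[0,0,0,0,0],[0,0,0,0,0],[0,0,0,0,0],[0,0,-0.025,0,0],[0,0,-0.0667,0,0],[0,0,-0.125,0,0],[0,0,-0.1833,0,0],[0,0,-0.2167,0,0],[0,0,-0.2167,0,0]]}}

```text
time_s: 3.15
tool_pos: [518.3, -274.7, 186.7]
eef_rot: [0.883, 0.469, 0.002, 0.005]
force: [0.7, 0.2, -1.4]
grip_width: 0.227
grip_force: 59.8
```

Run:
```python
from fit import *
rel((486.8,43,170),53.2); print(manip.get_obs()['force'])
w=snap('wrist','w2')
cv2.imwrite('pics/w2b.png',cv2.resize(w['img'][:,:,::-1],(800,600)))
```

```text
t 3.15 pos [ 518.3 -274.7  186.7] yaw 55.92 shift [ 245.5 -204.2   14.7] turn 2.72
[ 0.71724303  0.17754674 -1.35401041]
```

View pics/w2b.png

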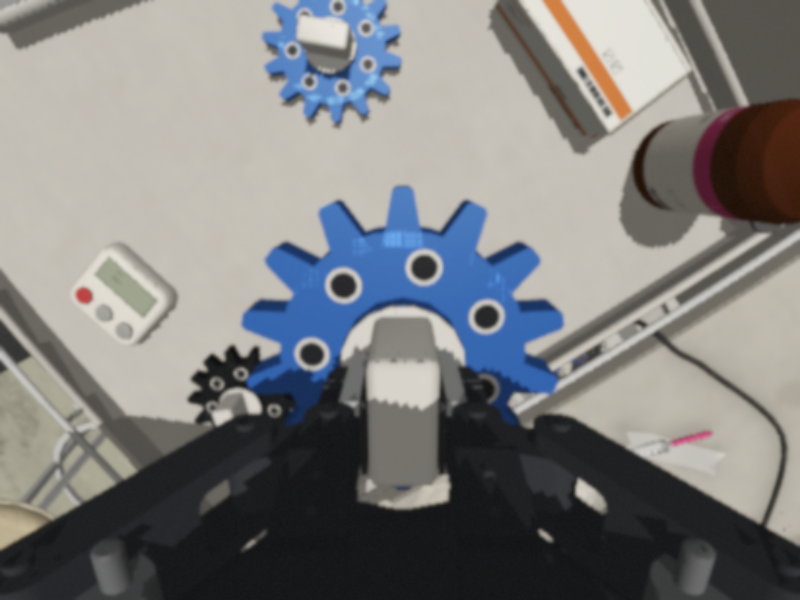

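The carousel is held by its bar at (403,400), straight and level, with its foremost tooth at (402,187). I'll measure its offset from the TCP and carry it over the spindle.

Run:
```python
from fit import *
o,R,y=pose(); w=load('w2'); p=o['tool_pos']
for z0 in (134,136):
  best=None
  b=(150,115,370,230); h=cv2.cvtColor(w['img'],cv2.COLOR_RGB2HSV)[b[1]:b[3],b[0]:b[2]]
  m=cv2.inRange(h,(98,110,40),(125,255,255)); 
  valid=np.ones_like(m,float); valid[75:,:]=0   # rows <190 only
  m=cv2.morphologyEx(m,cv2.MORPH_CLOSE,np.ones((9,9)))/255.
  for rr in (47,49,51):
   for k in (0,1,2,3):
    c=lambda q:(((sil(w,q[0],q[1],q[2]/30,14,62,rr,[z0,z0+9,z0+18],b,4)-m)*valid)**2).sum()
    r=minimize(c,[p[0],p[1],30*np.radians(4+k*6.4)],method='Nelder-Mead',options=dict(maxiter=150,initial_simplex=[[p[0]+i,p[1]+j,30*np.radians(4+k*6.4)+l] for i,j,l in((0,0,0),(4,0,0),(0,4,0),(0,0,3))]))
    if best is None or r.fun<best[0]: best=(r.fun,rr,r.x[:2].round(1),np.degrees(r.x[2]/30).round(2),(R.T@np.r_[r.x[:2]-p[:2],0]).round(1))
  print(z0,best)
```

```text
134 (np.float64(1545.6428450595924), 47, array([ 518.2, -275.4]), np.float64(4.43), array([-0.6,  1.5,  0. ]))
136 (np.float64(1618.0076585928489), 47, array([ 518.3, -275.3]), np.float64(4.48), array([-0.5,  1.6,  0. ]))
```

In the tool's units: 215 mm is 0.3583, 196 mm is 0.3267.

Emit:
{"method": "step_arm", "body": {"steps": [[0.04,-0.0333,-0.0033,0,0],[0.0817,-0.0683,-0.0033,0,0],[0.1233,-0.1017,-0.0033,0,0],[0.1633,-0.1367,-0.0033,0,0],[0.205,-0.17,-0.0033,0,0],[0.245,-0.2033,-0.0033,0,0],[0.2867,-0.2383,-0.0033,0,0],[0.3267,-0.2717,-0.0033,0,0],[0.3583,-0.2983,-0.0033,0,0],[0.3583,-0.2983,-0.0033,0,0],[0.3583,-0.2983,-0.0033,0,0]]}}

```text
time_s: 4.12
tool_pos: [486.2, 6.6, 179.8]
eef_rot: [0.883, 0.47, -0.002, -0.001]
force: [0.5, 0.0, -2.2]
grip_width: 0.226
grip_force: 59.9
```

Run:
```python
from fit import *
w=snap('wrist','w3'); o,R,y=pose(); print(o['tool_pos'],y)
pr=proj(w,(519.3,135,50)); print(pr)
h=cv2.cvtColor(w['img'],cv2.COLOR_RGB2HSV); m=cv2.inRange(h,(8,130,90),(25,255,255)); print(m.sum()/255, cv2.boundingRect(m))
x,yy,ww,hh=cv2.boundingRect(m); b=(max(0,x-6),max(0,yy-6),min(512,x+ww+6),min(384,yy+hh+6))
for rr in(30,33,35): print(rr,fit([w],[colmask(w,'o',b)],[b],(519.3,135),10,46,rr,[32,41,50]))
cv2.imwrite('pics/w3b.png',cv2.resize(w['img'][:,:,::-1],(800,600)))
```

```text
[486.61841583   5.64105089 180.16011029] 55.98818372527971
[203.41260871  35.87482876]
5855.0 (150, 0, 362, 242)
30 (array([520.86650258, 136.61629246]), np.float64(3.7724566600028027), np.float64(469.39875432525946))
33 (array([521.21568717, 137.63730626]), np.float64(3.9096990120355914), np.float64(650.7208458285274))
35 (array([521.53881675, 137.91398481]), np.float64(3.88668535784768), np.float64(823.5058208381391))
```

View pics/w3b.png

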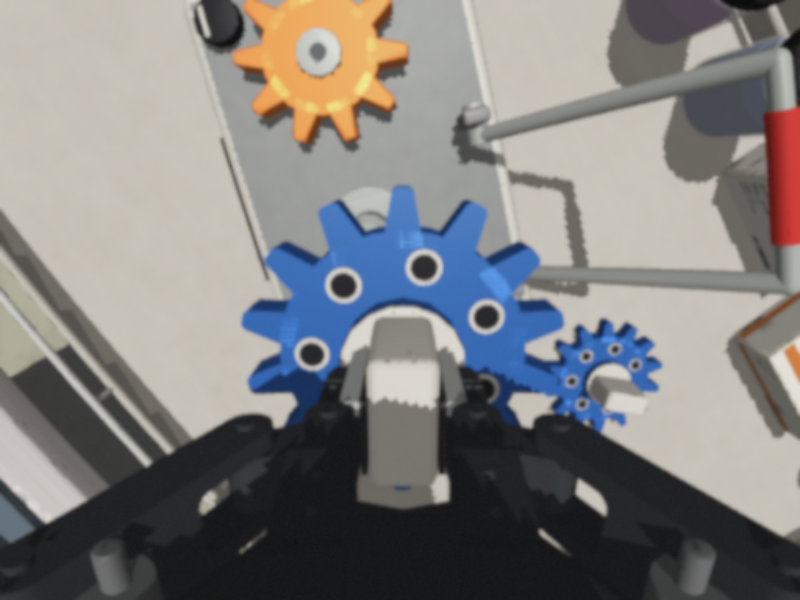

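The drive gear is at (318,51), and part of the seat ring shows at (370,195) beyond the held wheel. The gear fits at (520,136) with yaw 3.9°, so the spindle is at about (487, 43.5). I'll move above it.

In the tool's units: 57 mm is 0.095, 31.6 mm is 0.0527, 2.8 degrees is 0.0122.

Emit:
{"method": "step_arm", "body": {"steps": [[0.0167,-0.0117,0.0167,0.0031,0],[0.035,-0.0233,0.0333,0.0061,0],[0.0527,-0.0348,0.05,0.0122,0],[0.0527,-0.0348,0.075,0.0122,0],[0.0527,-0.0348,0.095,0.0122,0],[0.0527,-0.0348,0.095,0.0122,0],[0.0527,-0.0348,0.095,0.0122,0],[0.0527,-0.0348,0.095,0.0122,0]]}}

```text
time_s: 4.83
tool_pos: [488.5, 42.4, 125.8]
eef_rot: [0.895, 0.446, -0.0, 0.0]
force: [0.3, -0.2, -1.4]
grip_width: 0.23
grip_force: 59.7
```

Run:
```python
from fit import *
rel((487,43.5,110),53.2); print(manip.get_obs()['force'])
t,s=snap('top','t4'),snap('scene','s4')
a=cv2.resize(t['img'][165:255,150:260,::-1],(488,400),interpolation=cv2.INTER_CUBIC)
b=cv2.resize(s['img'][205:305,165:305,::-1],(800,571),interpolation=cv2.INTER_CUBIC)
cv2.imwrite('pics/s4b.png',b)
z0=manip.get_obs()['tool_pos'][2]-51.5
P=manip.get_obs()['tool_pos'][:2]
for d,b in((t,[150,165,260,255]),(s,[165,190,310,305])):
    h=cv2.cvtColor(d['img'],cv2.COLOR_RGB2HSV); bb=b
    m=colmask(d,'b',bb); ys,xs=np.nonzero(m); print('mask',m.sum(),xs.min()+bb[0],xs.max()+bb[0],ys.min()+bb[1],ys.max()+bb[1])
    q=np.array([proj(d,x) for z in(z0,z0+18) for x in outline(*P,np.radians(53.2),14,62,50,z)]); print('pred',q.min(0),q.max(0))
```

```text
t 4.83 pos [488.5  42.4 125.8] yaw 53.04 shift [-0.  -1.9 15.8] turn -0.16
[ 0.26306627 -0.211598   -1.42805177]
mask 578.0 205 238 192 235
pred [187.11915677 183.94645477] [238.59096972 235.50346563]
mask 1252.0 223 278 206 251
pred [221.7969765 201.0737597] [278.44413435 251.40277487]
```

View pics/s4b.png

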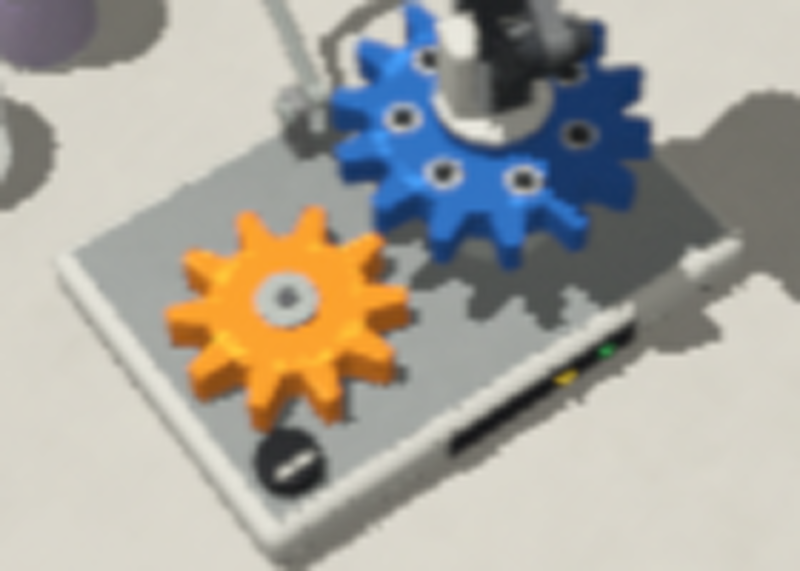

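The wheel sits level above the spindle, its outline matching prediction, with the gear at (287,300) to the left. I'll lower it onto the taper.

In the tool's units: 22 mm is 0.0367, -1.9 mm is -0.0032.

Emit:
{"method": "step_arm", "body": {"steps": [[0,-0.0017,0.0067,0,0],[0,-0.0032,0.0167,0,0],[0,-0.0032,0.025,0,0],[0,-0.0032,0.0317,0,0],[0,-0.0032,0.0367,0,0],[0,-0.0032,0.0367,0,0]]}}

```text
time_s: 5.43
tool_pos: [486.0, 44.4, 102.5]
eef_rot: [0.894, 0.447, -0.001, -0.0]
force: [0.3, -0.9, -1.8]
grip_width: 0.224
grip_force: 59.9
```

Emit:
{"method": "step_arm", "body": {"steps": [[0,0,0.0033,0,0],[0,0,0.0067,0,0],[0,0,0.01,0,0],[0,0,0.0117,0,0],[0,0,0.0117,0,0]]}}

```text
time_s: 5.85
tool_pos: [486.6, 44.3, 96.4]
eef_rot: [0.894, 0.447, -0.0, -0.0]
force: [-0.2, 0.5, -2.0]
grip_width: 0.225
grip_force: 59.9
```

In the tool's units: 9 mm is 0.015, 8 mm is 0.0133.

Emit:
{"method": "step_arm", "body": {"steps": [[0,0,0.0033,0,0],[0,0,0.0067,0,0],[0,0,0.01,0,0],[0,0,0.0133,0,0],[0,0,0.015,0,0],[0,0,0.015,0,0]]}}

```text
time_s: 6.35
tool_pos: [486.5, 44.3, 87.3]
eef_rot: [0.895, 0.447, -0.0, -0.0]
force: [0.6, 0.6, -2.4]
grip_width: 0.224
grip_force: 59.9
```

In the tool's units: 6 mm is 0.01, 4.5 mm is 0.0075.

Emit:
{"method": "step_arm", "body": {"steps": [[0,0,0.0025,0,0],[0,0,0.005,0,0],[0,0,0.0075,0,0],[0,0,0.01,0,0],[0,0,0.01,0,0]]}}

```text
time_s: 6.77
tool_pos: [487.1, 44.4, 84.7]
eef_rot: [0.894, 0.447, 0.001, 0.0]
force: [-5.7, 0.3, 11.5]
grip_width: 0.226
grip_force: 61.6
```

In the tool's units: -1.5 degrees is -0.0065.

Emit:
{"method": "step_arm", "body": {"steps": [[0,0,0,0.0065,0],[0,0,0,0.0065,0],[0,0,0,-0.0065,0],[0,0,0,-0.0065,0],[0,0,0,0,0],[0,0,0,0,0]]}}

```text
time_s: 7.27
tool_pos: [488.4, 44.1, 84.7]
eef_rot: [0.895, 0.447, 0.002, 0.001]
force: [-1.0, -0.8, 8.6]
grip_width: 0.22
grip_force: 61.3
```

Run:
```python
from fit import *
o,R,y=pose(); print(o['tool_pos'],y,o['force'],o['torque'])
s=snap('scene','s5'); b=cv2.resize(s['img'][205:305,165:305,::-1],(800,571),interpolation=cv2.INTER_CUBIC)
for z,c in((32,(0,255,0)),(50,(0,255,255))):
    q=np.array([proj(s,x) for x in outline(487,43.5,np.radians(y),14,62,50,z)])
    for p in q[::2]: cv2.circle(b,tuple(np.int32((p-[165,205]+.5)*5.714)),2,c,-1)
cv2.imwrite('pics/s5b.png',b)
```

```text
[488.40798966  44.07947597  84.69167557] 53.0635521340251 [-1.04065866 -0.84791589  8.64379978] [-0.05433027  0.66093394 -0.08729714]
```

View pics/s5b.png

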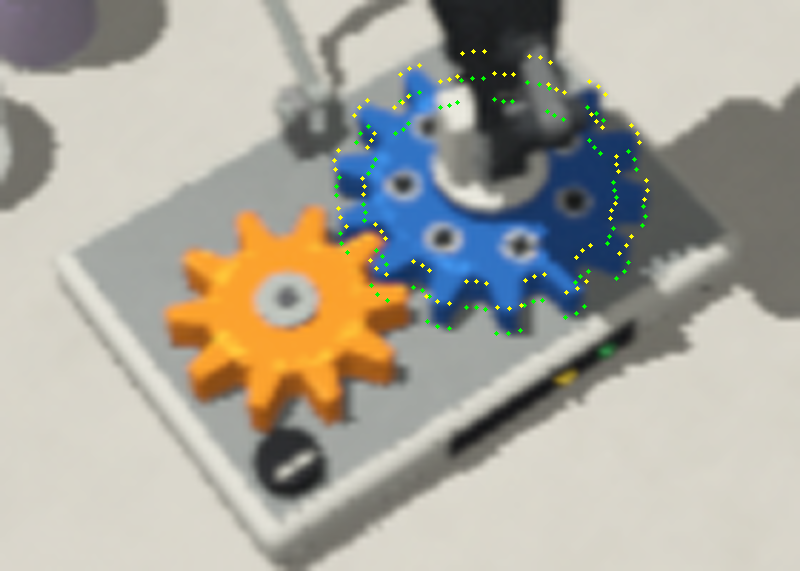

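The overlay for a fully-home wheel (green/yellow dots) coincides with the wheel at (490,190), and its teeth mesh with the gear near (390,250). The stop height of 84.7 agrees with home, so I release.

In the tool's units: -155 mm is -0.2583, -130 mm is -0.2167.

Emit:
{"method": "step_arm", "body": {"steps": [[0,0,-0.005,0,0],[0,0,-0.005,0,0.5],[0,0,-0.005,0,0.5],[0,0,-0.005,0,0.5],[0,0,-0.0167,0,0.5],[0,0,-0.05,0,0.5],[0,0,-0.1,0,0.5],[0,0,-0.1583,0,0.5],[0,0,-0.2167,0,0.3],[0,0,-0.2583,0,0],[0,0,-0.2583,0,0],[0,0,-0.2583,0,0]]}}

```text
time_s: 8.32
tool_pos: [488.2, 44.3, 239.3]
eef_rot: [0.894, 0.447, 0.002, 0.001]
force: [0.1, -0.7, -0.8]
grip_width: 0.004
grip_force: 0.0
```

Run:
```python
from fit import *
xh=np.array([.941,-.339,0]); S=np.array([487,43.5,0])
rel(np.r_[(S+181*xh)[:2],245],160.2)
t=load('t0')
print('jar',atz(t,360*.64,180*.64,99),'slide',atz(t,412*.64,185*.64,59),'rail',atz(t,360*.64,186*.64,30),'rail0',atz(t,360*.64,186*.64,0))
t=snap('top','t6'); m=colmask(t,'b',[180,180,250,245]); b=(180,180,250,245)
print('car',fit([t],[m],[b],(487,43.5),14,62,50,[32,41,50]))
rl=cv2.inRange(t['img'],(150,0,0),(255,70,70)); ys,xs=np.nonzero(rl[120:160,200:260]); print('sleeve',xs.mean()+200,ys.mean()+120,proj(t,(630.8,-8.3,158.3)))
```

```text
t 8.32 pos [488.2  44.3 239.3] yaw 53.12 shift [ 51.8 172.6  -4.8] turn -107.08
jar [726.8017301  -13.42208628  99.        ] slide [730.18686469 -99.91863074  59.        ] rail [747.83290448 -10.35884386  30.        ] rail0 [ 7.61592024e+02 -9.26932517e+00  1.13686838e-13]
car (array([488.07128836,  44.40497604]), np.float64(1.1904898896145686), np.float64(889.8444905805459))
sleeve 228.52 142.5 [228.83343768 142.35541301]
```

In the tool's units: 172.6 mm is 0.2877, 51.8 mm is 0.0863, -84 degrees is -0.3665.

Emit:
{"method": "step_arm", "body": {"steps": [[0.0067,0.0233,-0.0083,-0.0305,0],[0.0133,0.0467,-0.0083,-0.0611,0],[0.0217,0.0717,-0.0083,-0.0916,0],[0.0283,0.095,-0.0083,-0.1222,0],[0.035,0.1183,-0.0083,-0.1527,0],[0.0433,0.1433,-0.0083,-0.1833,0],[0.05,0.1667,-0.0083,-0.2138,0],[0.0567,0.1917,-0.0083,-0.2443,0],[0.065,0.2167,-0.0083,-0.2749,0],[0.0717,0.2417,-0.0083,-0.3054,0],[0.0783,0.2667,-0.0083,-0.336,0],[0.0863,0.2877,-0.0083,-0.3665,0]]}}

```text
time_s: 9.37
tool_pos: [655.6, -18.3, 238.5]
eef_rot: [0.363, 0.932, -0.001, -0.002]
force: [0.9, -1.4, -0.5]
grip_width: 0.002
grip_force: 0.0
```

In the tool's units: -23 degrees is -0.1004.

Emit:
{"method": "step_arm", "body": {"steps": [[0,0,0,-0.0305,0],[0,0,0,-0.0611,0],[0,0,0,-0.0916,0],[0,0,0,-0.1004,0],[0,0,0,-0.1004,0],[0,0,0,-0.1004,0]]}}

```text
time_s: 9.87
tool_pos: [655.1, -17.8, 239.4]
eef_rot: [0.173, 0.985, -0.0, -0.002]
force: [-0.2, 0.0, -0.4]
grip_width: 0.002
grip_force: 0.0
```

Run:
```python
from fit import *
xh=np.array([.941,-.339,0]); S=np.array([487,43.5,0])
rel(np.r_[(S+181*xh)[:2],160],160.2)
```

```text
t 9.87 pos [655.1 -17.8 239.4] yaw 160.04 shift [-2.4  0.7 79.4] turn -0.16
```

Emit:
{"method": "step_arm", "body": {"steps": [[-0.0033,0,0.0333,0,0],[-0.0033,0,0.0667,0,0],[-0.0033,0,0.1,0,0],[-0.0033,0,0.125,0,0],[-0.0033,0,0.135,0,0],[-0.0033,0,0.135,0,0],[-0.0033,0,0.135,0,0]]}}

```text
time_s: 10.45
tool_pos: [657.5, -18.5, 160.4]
eef_rot: [0.173, 0.985, -0.0, -0.001]
force: [-0.4, 0.5, 0.5]
grip_width: 0.0
grip_force: 0.0
```

In the tool's units: 95 mm is 0.1583, 83 mm is 0.1383.

Emit:
{"method": "step_arm", "body": {"steps": [[0.015,0,0,0,0],[0.03,0,-0.0083,0,0],[0.0433,0,-0.0167,0,0],[0.0583,0,-0.025,0,0],[0.0733,0,-0.0317,0,0],[0.0883,0,-0.0367,0,0],[0.1033,0,-0.0417,0,0],[0.12,0,-0.045,0,0],[0.1383,0,-0.0483,0,0],[0.1583,0,-0.0492,0,0],[0.1583,0,-0.0492,0,0]]}}

```text
time_s: 11.37
tool_pos: [566.0, 15.0, 190.6]
eef_rot: [0.172, 0.985, 0.0, -0.001]
force: [0.9, 0.7, 0.6]
grip_width: -0.001
grip_force: 0.0
```

In the tool's units: 59 mm is 0.0983, 50 mm is 0.0833.

Emit:
{"method": "step_arm", "body": {"steps": [[0.0183,0,0.0017,0,0],[0.0367,0,0.0033,0,0],[0.0533,0,0.0067,0,0],[0.0683,0,0.0108,0,0],[0.0833,0,0.0167,0,0],[0.0983,0,0.0233,0,0],[0.0983,0,0.0233,0,0],[0.0983,0,0.0233,0,0]]}}

```text
time_s: 12.03
tool_pos: [512.3, 34.1, 175.6]
eef_rot: [0.172, 0.985, -0.0, -0.001]
force: [0.6, -0.1, 0.2]
grip_width: -0.001
grip_force: 0.0
```

Run:
```python
from fit import *
o,R,y=pose(); p=o['tool_pos']-[487,43.5,0]; print('mixer',p@[.941,-.339,0],p@[.339,.941,0],p[2],o['force'],o['time_s'])
s=snap('scene','s7'); m=cv2.inRange(s['img'],(140,0,0),(255,80,70)); n,l,st,c=cv2.connectedComponentsWithStats(m)
i=1+np.argmax(st[1:,4]); print(st[i],c[i])
for q in np.arange(.6,1.6,.1):
    x=70-130*np.cos(q); print(round(q,1),(np.r_[487+x*.941,43.5-x*.339]).round(),proj(s,(487+x*.941,43.5-x*.339,58+130*np.sin(q))).round(1))
cv2.imwrite('pics/s7b.png',cv2.resize(s['img'][90:315,130:430,::-1],(800,600),interpolation=cv2.INTER_CUBIC))
```

```text
mixer 27.03414200008149 -0.29452102325978374 175.63749087717474 [ 0.56803966 -0.05517472  0.1501292 ] 12.0333
[241 200   9   5  23] [244.43478261 201.7826087 ]
0.6 [452.  56.] [261.7 224.4]
0.7 [459.  53.] [259.5 219. ]
0.8 [468.  50.] [257.  213.4]
0.9 [477.  47.] [254.3 207.9]
1.0 [487.  44.] [251.3 202.3]
1.1 [497.  40.] [248.  196.9]
1.2 [509.  36.] [244.6 191.7]
1.3 [520.  32.] [241.1 186.7]
1.4 [532.  27.] [237.6 182.1]
1.5 [544.  23.] [234.  177.9]
```

View pics/s7b.png

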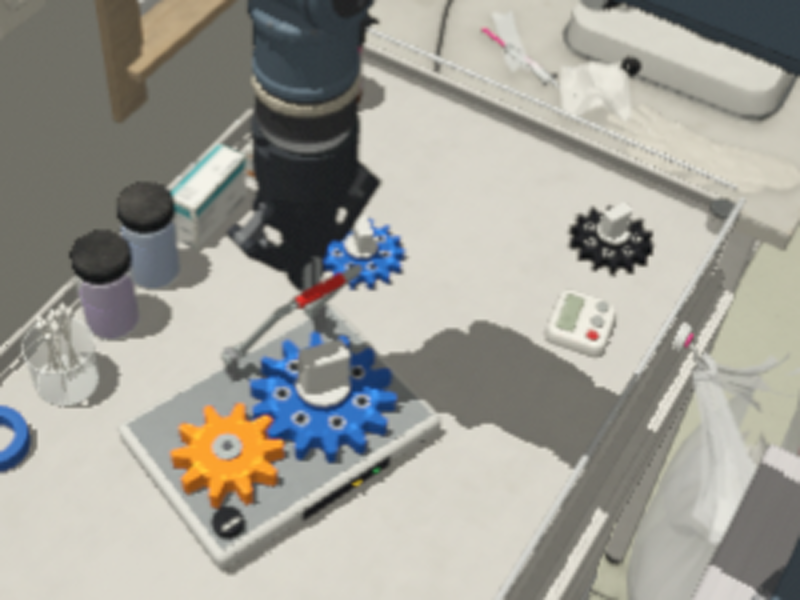

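The bail stands at q ≈ 1.05, its sleeve at crop (322,290), and the carousel is flat and meshed. Now I go over the top of the bar and press it down along its arc.

In the tool's units: 64 mm is 0.1067, 56 mm is 0.0933.

Emit:
{"method": "step_arm", "body": {"steps": [[-0.005,0,-0.02,0,0],[-0.005,0,-0.05,0,0],[0.0133,0,-0.0567,0,0],[0.0333,0,-0.0567,0,0],[0.0467,0,-0.0567,0,0],[0.0467,0,-0.0417,0,0],[0.0483,0,-0.025,0,0],[0.055,0,-0.0133,0,0],[0.0667,0,-0.0033,0,0],[0.08,0,0.0083,0,0],[0.0933,0,0.0233,0,0],[0.1067,0,0.04,0,0]]}}

```text
time_s: 13.08
tool_pos: [445.8, 58.4, 153.4]
eef_rot: [0.172, 0.985, 0.002, -0.007]
force: [-19.6, 6.2, 17.4]
grip_width: -0.005
grip_force: 11.8
```

In the tool's units: 70 mm is 0.1167, 66 mm is 0.11.

Emit:
{"method": "step_arm", "body": {"steps": [[0.0117,0,0.0183,0,0],[0.02,0,0.0383,0,0],[0.0283,0,0.0583,0,0],[0.0333,0,0.08,0,0],[0.0367,0,0.0967,0,0],[0.0383,0,0.11,0,0],[0.0383,0,0.1167,0,0],[0.0383,0,0.1167,0,0]]}}

```text
time_s: 13.75
tool_pos: [430.3, 63.3, 80.6]
eef_rot: [0.173, 0.985, -0.0, -0.001]
force: [0.6, -0.1, 0.5]
grip_width: 0.002
grip_force: 0.0
```

Run:
```python
from fit import *
o,R,y=pose(); p=o['tool_pos']-[487,43.5,0]; print('mixer',p@[.941,-.339,0],p@[.339,.941,0],p[2],o['force'],o['time_s'])
s=snap('scene','s8')
for q in np.arange(0,.7,.1):
    x=70-130*np.cos(q); print(round(q,1),proj(s,(487+x*.941,43.5-x*.339,58+130*np.sin(q))).round(1))
m=cv2.inRange(s['img'],(140,0,0),(255,80,70)); n,l,st,c=cv2.connectedComponentsWithStats(m); print(st[1:],c[1:])
```

```text
mixer -60.02922383993402 -0.5827601517201041 80.58286974616207 [ 0.62564827 -0.05927982  0.51740542] 13.75
0.0 [266.9 251.3]
0.1 [267.  247.8]
0.2 [266.7 243.8]
0.3 [266.  239.5]
0.4 [264.9 234.7]
0.5 [263.5 229.7]
0.6 [261.7 224.4]
[[362   2   3   1   3]
 [352 216   1   1   1]
 [230 259   5   3   8]
 [205 269   2   2   2]
 [225 268   1   1   1]
 [201 270   3   3   3]
 [214 272   1   1   1]
 [216 272   1   1   1]
 [213 274   1   1   1]
 [211 277   1   2   2]
 [223 276   1   1   1]] [[363.      2.   ]
 [352.    216.   ]
 [232.125 260.25 ]
 [205.5   269.5  ]
 [225.    268.   ]
 [202.    271.   ]
 [214.    272.   ]
 [216.    272.   ]
 [213.    274.   ]
 [211.    277.5  ]
 [223.    276.   ]]
```

Run:
```python
from fit import *
s=load('s8'); t=snap('top','t8')
a=cv2.resize(s['img'][150:300,180:330,::-1],(400,400),interpolation=cv2.INTER_CUBIC)
b=cv2.resize(t['img'][120:260,150:290,::-1],(400,400),interpolation=cv2.INTER_CUBIC)
cv2.imwrite('pics/s8b.png',np.hstack([a,b]))
```

```text
(no output)
```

View pics/s8b.png

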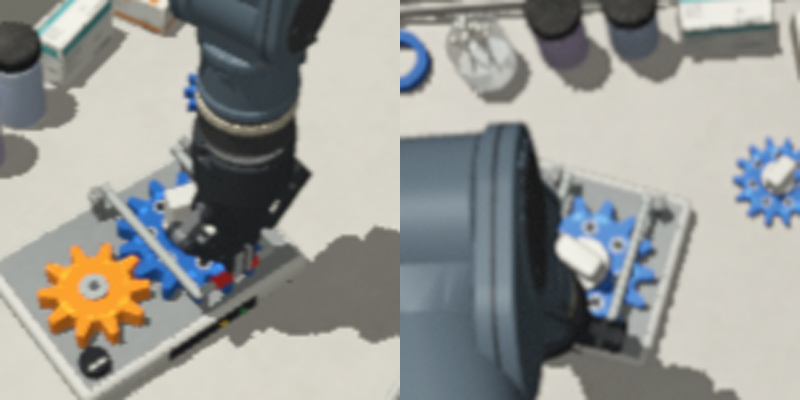

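The bail is lying nearly down: its sleeve shows at left crop (225,280) beneath the fingertips, and its arms flank the grip bar. I press to the end stop.

In the tool's units: 7 mm is 0.0117, 6 mm is 0.01.

Emit:
{"method": "step_arm", "body": {"steps": [[0,0,0.0033,0,0],[0,0,0.0067,0,0],[0,0,0.01,0,0],[0,0,0.0117,0,0],[0,0,0.0117,0,0],[0,0,0.0117,0,0]]}}

```text
time_s: 14.35
tool_pos: [432.2, 63.4, 77.2]
eef_rot: [0.173, 0.985, 0.0, 0.001]
force: [-1.8, 0.4, 7.8]
grip_width: -0.001
grip_force: 3.6
```

In the tool's units: 4 mm is 0.0067, 2 mm is 0.0033.

Emit:
{"method": "step_arm", "body": {"steps": [[0,0,0.0033,0,0],[0,0,0.0067,0,0],[0,0,0.0067,0,0],[0,0,0.0067,0,0]]}}

```text
time_s: 14.68
tool_pos: [432.4, 63.4, 76.5]
eef_rot: [0.173, 0.985, 0.0, 0.002]
force: [-8.1, 0.1, 23.1]
grip_width: 0.003
grip_force: 11.6
```

In the tool's units: -180 mm is -0.3, -170 mm is -0.2833.

Emit:
{"method": "step_arm", "body": {"steps": [[0,0,-0.0133,0,0],[0,0,-0.0333,0,0],[0,0,-0.0833,0,0],[0,0,-0.1417,0,0],[0.0417,0,-0.2,0,0],[0.1,0,-0.25,0,0],[0.1583,0,-0.2833,0,0],[0.2083,0,-0.3,0,0],[0.2083,0,-0.3,0,0]]}}

```text
time_s: 15.43
tool_pos: [311.2, 107.4, 255.7]
eef_rot: [0.171, 0.985, 0.002, 0.003]
force: [0.6, -0.6, -0.1]
grip_width: -0.002
grip_force: 0.0
```

Run:
```python
from fit import *
o,R,y=pose(); print(o['tool_pos'],o['time_s'])
s=snap('scene','s9'); t=snap('top','t9')
for d,b in((s,(225,215,300,280)),(t,(190,180,260,260))):
    for q in (0,.05,.1,.2):
        x=70-130*np.cos(q); print(q,proj(d,(487+x*.941,43.5-x*.339,58+130*np.sin(q))).round(1))
    c=d['img'][b[1]:b[3],b[0]:b[2]].astype(int); m=((c[...,0]>110)&(c[...,1]<75)&(c[...,2]<75)).astype(np.uint8)
    n,l,st,ce=cv2.connectedComponentsWithStats(m); i=1+np.argmax(st[1:,4]); print('sleeve',st[i,4],ce[i]+b[:2])
b=(222,195,290,265); print('car s',fit([s],[colmask(s,'b',b)],[b],(487,43.5),14,62,50,[32,41,50]))
# bystanders: change outside the mixer/carousel/robot
e=cv2.absdiff(load('s0')['img'],s['img']).max(2)>45
e=cv2.morphologyEx(e.astype(np.uint8),cv2.MORPH_OPEN,np.ones((3,3))); n,l,st,ce=cv2.connectedComponentsWithStats(e); print(st[1:][st[1:,4]>15])
```

```text
[311.18914906 107.38774313 255.72961417] 15.4333
0 [266.9 251.3]
0.05 [267.  249.6]
0.1 [267.  247.8]
0.2 [266.7 243.8]
sleeve 74 [267.71621622 251.82432432]
0 [206.7 235.4]
0.05 [206.4 235.1]
0.1 [206.1 234.6]
0.2 [205.7 233.3]
sleeve 56 [206.23214286 235.26785714]
car s (array([492.08067631,  33.01749293]), np.float64(31.79942498175301), np.float64(1313.3232756632065))
[[  284     0   149   248 15030]
 [  417     0    16    10    90]
 [  445     1    13    12    92]
 [  423     7    67   101  3192]
 [  492     7    20    16   230]
 [  405    33    12    10    60]
 [  399    41     5     4    18]
 [  390    47    28    27   382]
 [  407    47     8     5    28]
 [  416    65     5     4    18]
 [  383   109   121   187 11820]
 [  506   130     6    13    53]
 [  203   157    18    10    89]
 [  221   164    27    55   251]
 [  354   173     4     7    26]
 [  208   195    12    24    83]
 [  247   207     6     7    30]
 [  228   215    32    21   266]
 [  221   221     5     7    26]
 [  266   221     4     5    19]
 [  271   228     6     6    29]
 [  239   230    42    38   737]
 [  224   233    24    30   270]
 [  483   234    29    35   324]
 [  330   292    22    33   180]
 [  475   300    37    31   765]
 [  458   312     6     7    29]
 [  387   314    45    22   489]
 [  464   321    28    20   127]
 [  506   343     6     4    21]
 [  493   345     9     4    31]
 [  474   352    24    17   158]
 [  474   372    30    11   187]
 [  503   373     9    11    82]
 [  450   378     8     6    34]
 [  461   381    22     3    53]]
```

The sleeve matches q = 0 in both cameras, the robot is clear, and nothing around the jars or boxes has changed.

```bash
python3 -c "
from cell import manip
print(manip.job_done())"
```

```text
the job is handed in; nothing more can be done
None
```

The job is handed in: the carousel is home and meshed on the spindle, the bail is fully down over it, and the arm is clear at about 15 s of the 58 s allowed. The scene camera showed no change at the jars, cartons or other bystanders; the hand-in gave no verdict.

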